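Strip the punch turret and refit its star wheel

ROBOT

A 7-joint arm with a two-finger parallel gripper is mounted at the origin on the work surface. World frame = base frame: x ahead of the robot, y to its left, z up, the work surface at z = 0. Lengths are in m, angles in rad, forces in N, time in s.
With the tool pointing down it reaches from about 0.425 to 0.875 m from the base axis. Payload 4.7 kg.
Tool frame: the origin (TCP) lies at the very end of the fingers, on their centre line; the grasp point (between the pads) lies 19 mm behind it; z points along the fingers, y is the line along which they close (so a half turn about z gives the same grasp; the last joint's range is limited). The gripper opens to 85 mm and grips with 20 to 120 N. Pads are 22 mm wide; open, the fingers measure 114 mm over their backs; the gripper's body (76 mm by 85 mm) begins 54 mm behind the grasp point. The pads swing forward as they close: fully open they stand 13 mm farther back than shut.
Start: joints at [-1.304, 0.321, -0.07, 1.45, 0.023, 1.371, -0.057], TCP at [0.163, 0.629, 0.231] pointing down, gripper open.
Joint ranges: [-2.86, 2.86], [-0.3, 2.09], [-1.38, 1.24], [0.06, 2.45], [-1.56, 4.7], [0.09, 2.05], [-2.69, 2.69]. Speed limits (rad/s): [2.57, 2.57, 3.14, 3.14, 3.14, 3.14, 3.14].

INTERFACE

Orientations are given as a rotation vector (axis times angle).
In Python, from bench import telemetry, viewer, r, spotter gives the robot as it stands.
- The arm moves only by the shell command python3 -m jog 'ROWS' [FORCE]. ROWS is JSON, a list that holds one entry, the list of rows, each a list of 7 numbers: the opening, from 0 (shut) to 1 (fully open), then the shift along the tool's x, y, z in mm, then the turn, a rotation vector about the tool's x, y, z in rad. In form: [[[jaw, x, y, z, ax, ay, az], ...]]. A call has 1 to 10 rows; each row shifts and turns the commanded pose from where the row before left it, along the tool's axes as they then stand; what a row does not reach is not made up. A row lasts 1/12 s, in which the tool goes at most 41.7 mm and 7.16 degrees, less where a joint would pass 70% of its speed; a pose out of reach is approached as far as the arm can. A call with a gripper value outside its range is refused whole. The fingers move at their own pace and stop on an object; FORCE is the grip in N (left out, the last holds). Time passes only in rows, so rows that do not move let the fingers close. It gives the time, the measured TCP pose, the force, the opening and the grip force at its end, in the units of the state.
- telemetry.get_obs(): the state, without advancing time (a new reading comes with each control period).
- viewer.get_image(name): name is "scene" or "top" or "wrist"; returns a dict with "img" (384x512x3 uint8, red, green, blue), "z_map" (384x512 float32, m along the optical axis (not along the pixel's ray), 0 where there is no reading), "camera_matrix" (3x3 intrinsics, pixels), "k1" (the pictures are not rectified: a ray, as slopes to the right and down, at radius r is drawn at 1 + k1 r^2 times it, then the intrinsics apply), "rvec" (rotation vector, rad) and "tvec" (3), from world to camera coordinates, as OpenCV has them; the wrist camera has in their place "tool_from_camera" (4x4, takes a point from camera to tool coordinates, whose origin is the TCP and whose axes are the flange's). Camera axes: x right, y down, z forward; pixel columns grow to the right and rows downward; lengths in m; the calibration is good to about 2 mm. A picture is of the moment at which its call begins: read the wrist's pose just before it.
- r.hand_in(): hands the job in; it is judged then, once.
Trained networks look in a picture, given as the dict that the camera call returned (one of the last four; its "shot" number tells which), for a name from the list of things; names that differ only in an ending like _2 or _b are one class to them, and where a whole thing is asked for, a point or a joint stands for the part that bears it (a point fixed in the world has none). Each returns a list of dicts, best first, with "score" (0 to 1); they miss things now and then, are a little off and sometimes report something else, mostly with a low value. They report only what shows in the picture. A call takes as long as a camera call. They do not tell look-alikes from the thing itself.
- spotter.find_in(picture, query): "point" ([row, column] in pixels, amid what is visible of it).
The state is a dict: "clock": time; "q": joint angles; "joint_vel": joint speeds; "joint_torque": joint torques, N m; "tool_pos": TCP position; "orientation": TCP orientation; "ft_force": force on the tool from outside, world axes, zero at the start; "moment": the same for the moment, N m; "gripper_width": finger opening in m; "grasp_force": force on a finger pad.
Only numpy, scipy, OpenCV 4.12 (cv2) and the standard library are available. Lean on these libraries where they do the work, as an engineer would, in place of code of your own. Each camera call takes 0.05 s, during which the arm holds its last target. There are 200 camera calls.

TASK

Strip the punch turret: draw the steel drift out of the tool block and with it (not with the fingers) drive every worn punch that stands in the turret down through its bore until it drops into the pan below. When they are all out, put the star hand wheel back on the turret's spindle and turn it until it drops over the hidden key and sits fully home, and have the drift back upright in its hole in the tool block. Leave the other things on the bench where they are.

Things in the scene. Friction and masses are not known exactly. Their poses are not given: they have to be found in the camera images.
- turret: Punch turret, fixed. Round dark steel plate 184 mm across, top face 128 mm and underside 96 mm above the bench; six 23 mm bores straight down through it on a circle of radius 68 mm, 60 degrees apart; spindle in the middle (see turret_seat). Below it six pillars and a round green pan, 216 mm across, rim 30 mm, floor 6 mm up. Origin: on the axis at bench level; z up, x towards bore1; bores 2 to 6 follow counter-clockwise.
- turret_seat (a point): Centre of the wheel's seat: flange 64 mm across, its face 4 mm above the plate. From it the bright spindle, 26 mm across, rises to 44 mm above the seat (top 6 mm tapered to 18 mm). At its foot, both 8 mm wide and 8 mm high: a key reaching 18.5 mm out from the axis, opposite it a drive dog 21 to 26.5 mm out. Which way they stand differs from start to start and is not reported. z up.
- punch1: Worn steel punch in bore1 (punchN always in boreN). Origin: centre of its lower end; z up along it. 60 mm long: upper 34 mm shank 22 mm across, lower 26 mm cutting end 16 mm across. Starts upright, top 12 mm above the plate, held by a spring ball catch: 10 to 20 N straight down frees it; with its top 30 mm below the plate's top face it drops into the pan. 4 to 6 of the six are present, the rest absent.
- punch2: Worn punch 2, in bore2; shape, origin, axes and behaviour as punch1; may be absent.
- punch3: Worn punch 3, in bore3; shape, origin, axes and behaviour as punch1; may be absent.
- punch4: Worn punch 4, in bore4; shape, origin, axes and behaviour as punch1; may be absent.
- punch5: Worn punch 5, in bore5; shape, origin, axes and behaviour as punch1; may be absent.
- punch6: Worn punch 6, in bore6; shape, origin, axes and behaviour as punch1; may be absent.
- drift: Drift: straight round steel rod 168 mm long, standing upright in the middle hole of the tool block. Lower 102 mm 13 mm across (tip slightly tapered), then a knurled round grip 22 mm across from 102 to 162 mm, with a low striking face on top. 0.22 kg. Origin: centre of its tip (lower end); z up along the rod.
- block_hole (a point): Centre of the mouth of the drift's hole in the wooden tool block (150 x 70 mm, 70 mm high, fixed to the bench); the hole is 17 mm across and 55 mm deep. z up; x runs along the block's length, where a screwdriver stands at +58 mm and an awl at -58 mm (they stay; their wooden handles end 125 mm above the bench).
- wheel: Star hand wheel, 0.6 kg, upright on the bench. Origin: centre of underside, z up. Hub 60 mm across, 54 mm high; above it a square head 30 x 30 mm (sides along x, y) from 54 to 88 mm; four level spokes 12 mm thick, axis 32 mm up, at 45 degrees to x; 24 mm balls 84 mm out. Under it a bore 27.6 mm wide, 48 mm deep, with hidden slots 11 and 12.5 mm wide for key and dog (see wheel_head).
- wheel_head (a point): Centre of the wheel's square head, 71 mm above its underside; z up. Off the key, its underside stands 8 mm above the seat (if it leans, half caught, lift and turn again); turned the one way round where slots meet key and dog (fits within 4 degrees; a full turn covers every case) it drops to the seat by its own weight unless clamped, and then turns no farther.
- sole_die: Bystander: cutting die of black strip steel, outline of a shoe sole 175 x 72 mm, 32 mm high. Leave alone.
- tongue_die: Bystander: cutting die of black strip steel, 120 x 68 mm, 32 mm high. Leave alone.
- heel_die: Bystander: cutting die of black strip steel, 71 x 64 mm, 32 mm high. Leave alone.
- mallet: Bystander: mallet with a white plastic head and wooden handle, 270 mm long, lying. Leave alone.
- oil_tin: Bystander: grey oil tin, 64 mm across, 110 mm high. Leave alone.
- spanner: Bystander: steel spanner, 190 mm long, lying. Leave alone.
There are look-alikes about, which are no part of the job. Of the things that look like the drift, the smaller one is meant.

How it is judged:
On the way, in this order (a step that is already met when the one before it is completed fails the run):
1. the drift is drawn clear of the tool block (z of drift in the frame of block_hole above 0.005 m), for 0.1 s.
2. every punch that was in the turret has dropped through its bore into the pan ((height (world z) of punch1 below 0.036 m or angle between punch1's own z axis and vertical above 0.5 rad) and horizontal distance between each of punch1, punch2, punch3, punch4, punch5, punch6 and turret below 0.11 m and (height (world z) of punch2 below 0.036 m or angle between punch2's own z axis and vertical above 0.5 rad) and (height (world z) of punch3 below 0.036 m or angle between punch3's own z axis and vertical above 0.5 rad) and (height (world z) of punch4 below 0.036 m or angle between punch4's own z axis and vertical above 0.5 rad) and (height (world z) of punch5 below 0.036 m or angle between punch5's own z axis and vertical above 0.5 rad) and (height (world z) of punch6 below 0.036 m or angle between punch6's own z axis and vertical above 0.5 rad)), for 0.2 s.
3. the hand wheel has dropped over the key and sits on its seat (z of wheel in the frame of turret_seat below 0.004 m and horizontal distance between wheel and turret_seat below 0.004 m and angle between wheel's own z axis and vertical below 0.06 rad), for 0.2 s.
At the end, for the whole second after the job is handed in: Punches in the pan, within 110 mm of the turret axis, lower end under 36 mm or tipped over 0.5 rad; wheel within 4 mm of its seat in height and of its centre, level to 0.06 rad; drift in its hole, tip at least 45 mm below the block's top, tilt under 0.15 rad; wheel and drift at rest (all of step 2 and all of step 3 and z of drift in the frame of block_hole below -0.045 m and horizontal distance between drift and block_hole below 0.008 m and angle between drift's own z axis and vertical below 0.15 rad and linear speed of each of wheel, drift below 0.02 m/s); the robot touches nothing.
It fails at once if a punch is pushed or held with the fingers instead of the drift (contact force between the fingers and punch1 above 1 N or contact force between the fingers and punch2 above 1 N or contact force between the fingers and punch3 above 1 N or contact force between the fingers and punch4 above 1 N or contact force between the fingers and punch5 above 1 N or contact force between the fingers and punch6 above 1 N).
It fails at once if a bystander is moved by more than 40 mm (distance of any of sole_die, tongue_die, heel_die, mallet, oil_tin, spanner from where it was at the start of the episode above 0.04 m).
Of punch1, punch2, punch3, punch4, punch5, punch6 only 4 to 6 are there at a start; the rules pass over those that are not, and their reading is None.
At some moment in a run one of wheel may be knocked a few centimetres aside while the robot is not near it.
It also fails if it takes over 210 s, if anything falls off the work surface, if the arm or the gripper's body presses on something with over 40 N, if the wrist force passes 120 N, or if a joint passes its speed limit or range.

## Working session

There is one attempt and no reset: what is moved stays moved. The work goes in short steps, Python scripts to look and compute and a shell command to move; the robot and the scene stay as the last step left them, time stands still between calls to the robot, and variables do not carry over. Pictures are saved under pics/ and viewed, at most 14 in all, crops included, and the job is handed in when it is done.

```bash
ls; mkdir -p pics
cat > h.py <<'E'
import numpy as np, cv2, sys
from scipy.spatial.transform import Rotation as R
from bench import telemetry, viewer, r, spotter
def obs(): return telemetry.get_obs()
def shot(name,save=None):
    o=obs(); p=viewer.get_image(name)
    if 'tool_from_camera' in p:
        T=np.eye(4); T[:3,:3]=R.from_rotvec(o['orientation']).as_matrix(); T[:3,3]=o['tool_pos']
        p['W']=T@np.array(p['tool_from_camera'])
    else:
        C=np.eye(4); C[:3,:3]=R.from_rotvec(np.ravel(p['rvec'])).as_matrix(); C[:3,3]=np.ravel(p['tvec'])
        p['W']=np.linalg.inv(C)
    if save: cv2.imwrite('pics/'+save,np.ascontiguousarray(p['img'][:,:,::-1]))
    return p
def rays(p,rc):
    rc=np.atleast_2d(np.asarray(rc,float)); K=np.array(p['camera_matrix'])
    return cv2.undistortPoints(rc[:,None,::-1].copy(),K,np.array([p['k1'],0,0,0,0.]))[:,0] if False else und(rc,K,p['k1'])
def und(rc,K,k):
    d=np.c_[(rc[:,1]-K[0,2])/K[0,0],(rc[:,0]-K[1,2])/K[1,1]]; s=d.copy()
    for _ in range(15): s=d/(1+k*(s**2).sum(1,keepdims=True))
    return s
def atdepth(p,rc):
    rc=np.atleast_2d(rc); s=rays(p,rc); ri=np.round(rc).astype(int); z=p['z_map'][ri[:,0],ri[:,1]]
    X=np.c_[s,np.ones(len(s))]*z[:,None]; return X@p['W'][:3,:3].T+p['W'][:3,3]
def atz(p,rc,zw):
    s=rays(p,rc); D=np.c_[s,np.ones(len(s))]@p['W'][:3,:3].T; c=p['W'][:3,3]
    return c+D*((zw-c[2])/D[:,2])[:,None]
def cloud(p):
    g=np.mgrid[0:384,0:512].reshape(2,-1).T; P=atdepth(p,g); P[p['z_map'].ravel()==0]=np.nan
    return P.reshape(384,512,3)
def pix(p,X):
    C=np.linalg.inv(p['W']); c=np.atleast_2d(X)@C[:3,:3].T+C[:3,3]; s=c[:,:2]/c[:,2:]; s=s*(1+p['k1']*(s**2).sum(1,keepdims=True)); K=np.array(p['camera_matrix'])
    return np.c_[s[:,1]*K[1,1]+K[1,2], s[:,0]*K[0,0]+K[0,2]]
E
python3 - <<'E'
from h import *
o=obs(); print(o['clock'],o['tool_pos'],o['orientation'],R.from_rotvec(o['orientation']).as_matrix().round(3))
for n in('top','scene'):
    p=shot(n,n+'0.png'); print(n,p['W'].round(3).tolist(),p['k1'])
    for q in 'turret drift wheel punch1 block_hole turret_seat wheel_head oil_tin mallet'.split():
        for d in spotter.find_in(p,q)[:8]:
            print(q,round(d['score'],2),np.round(d['point']),atdepth(p,[d['point']])[0].round(3))
E
```

```text
pics
0.0 [0.16250395 0.6288165  0.23023695] [-3.96012165e-01 -3.11639376e+00  2.92569814e-03] [[-0.968  0.25  -0.   ]
 [ 0.25   0.968 -0.002]
 [-0.    -0.002 -1.   ]]
top [[0.015, -0.993, 0.119, 0.394], [-1.0, -0.015, 0.004, -0.019], [-0.002, -0.119, -0.993, 1.615], [0.0, 0.0, 0.0, 1.0]] -0.125231131704025
turret 0.81 [182. 240.] [ 0.591 -0.002  0.134]
drift 0.76 [198. 381.] [ 0.536 -0.429  0.215]
drift 0.58 [215. 344.] [ 0.488 -0.322  0.189]
wheel 0.95 [229. 147.] [0.437 0.297 0.091]
punch1 0.51 [183. 258.] [ 0.586 -0.06   0.136]
punch1 0.44 [185. 223.] [0.58  0.051 0.141]
block_hole 0.96 [220. 338.] [ 0.478 -0.325  0.068]
turret_seat 0.71 [186. 242.] [ 0.576 -0.01   0.137]
wheel_head 0.62 [228. 144.] [0.442 0.304 0.094]
wheel_head 0.18 [144. 159.] [0.734 0.281 0.018]
oil_tin 0.9 [244. 280.] [ 0.398 -0.133  0.117]
mallet 0.88 [154. 324.] [ 0.706 -0.287  0.023]
mallet 0.45 [199.  82.] [0.539 0.549 0.   ]
scene [[0.808, 0.331, -0.488, 1.185], [0.589, -0.457, 0.666, -0.881], [-0.003, -0.826, -0.564, 0.813], [0.0, 0.0, 0.0, 1.0]] -0.11316638319933932
turret 0.64 [211. 283.] [ 0.675 -0.0
[... 203 characters left out ...]
8 [156. 288.] [0.456 0.293 0.035]
wheel 0.22 [185. 349.] [ 0.698  0.305 -0.004]
punch1 0.62 [190. 258.] [ 0.584 -0.068  0.136]
punch1 0.6 [197. 277.] [ 0.65  -0.068  0.137]
punch1 0.56 [178. 304.] [0.649 0.073 0.124]
punch1 0.49 [179. 258.] [ 0.55  -0.018  0.132]
punch1 0.48 [190. 302.] [0.685 0.004 0.134]
block_hole 0.7 [256. 173.] [ 0.53  -0.356  0.069]
block_hole 0.15 [192. 258.] [ 0.586 -0.07   0.131]
turret_seat 0.65 [201. 192.] [ 0.419 -0.164  0.084]
turret_seat 0.55 [210. 278.] [ 0.66  -0.08   0.106]
wheel_head 0.69 [155. 288.] [0.458 0.29  0.043]
oil_tin 0.83 [203. 193.] [ 0.417 -0.162  0.075]
oil_tin 0.49 [140. 334.] [0.509 0.549 0.008]
mallet 0.96 [287. 239.] [ 0.7   -0.306  0.021]
```

Run:
```python
import cv2,numpy as np
a=cv2.imread('pics/top0.png');b=cv2.imread('pics/scene0.png')
c=np.zeros((600,800,3),np.uint8)
c[:300,:400]=cv2.resize(a,(400,300));c[:300,400:]=cv2.resize(b,(400,300))
c[300:,:400]=cv2.resize(a[130:280,190:410],(400,300),interpolation=2)
c[300:,400:]=cv2.resize(b[130:290,110:330],(400,300),interpolation=2)
cv2.imwrite('pics/c0.png',c)
```

```text
(no output)
```

View pics/c0.png

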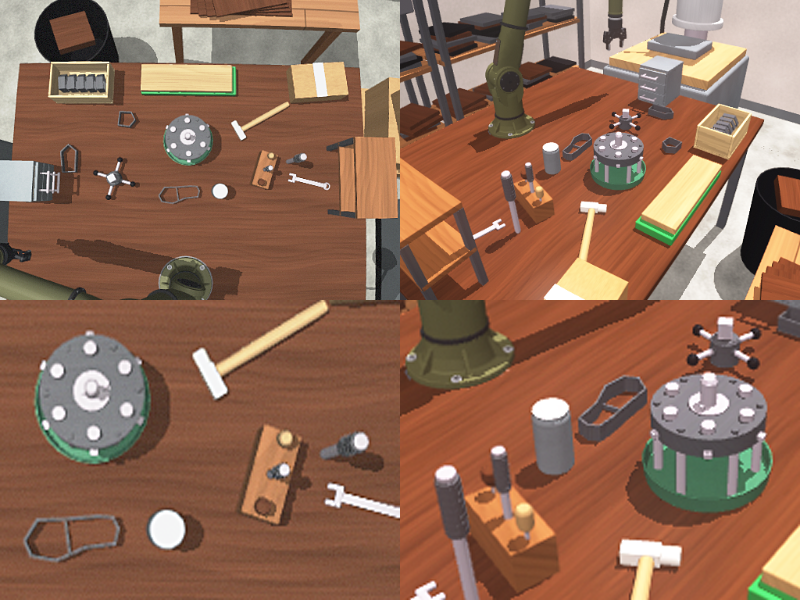

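The top image (upper and lower left) shows the turret near (182,240) px with six bright punch tops. There are two drift look-alikes. One stands in the block at (215,344), about 0.19 m high. A bigger one stands on the bench at (198,381), with its top at 0.215 m. The block one is smaller and sits in the middle hole, so it is the one meant. I'll measure more closely and confirm with an enlarged crop from the wrist.

```bash
cat >> h.py <<'E'
def go(target,yaw=None):
    """shift (mm, tool axes) and turn about tool z (deg) from the measured pose; yaw = world angle of tool y, mod pi"""
    o=obs(); M=R.from_rotvec(o['orientation']).as_matrix(); d=(np.array(target)-o['tool_pos'])*1000
    cur=np.degrees(np.arctan2(M[1,1],M[0,1])); t=None
    if yaw is not None: t=-((yaw-cur+90)%180-90)
    print('pos',o['tool_pos'].round(4),'shift tool xyz',(M.T@d).round(1),'dist',np.linalg.norm(d).round(),'yaw_y',cur.round(1),'turn about tool z deg',t,'q7',o['q'][6].round(2),'tilt axis',M[:,2].round(4))
E
python3 - <<'E'
from h import *
p=shot('wrist'); print(np.array(p['tool_from_camera']).round(3).tolist(), np.array(p['camera_matrix'])[0,0],p['k1'])
p=shot('top'); P=cloud(p)
m=(abs(P[...,2]-.070)<.006)&(abs(P[...,0]-.49)<.12)&(abs(P[...,1]+.325)<.1)
q=P[m][:,:2].astype(np.float32); print('block',cv2.minAreaRect(q),len(q))
m=(P[...,2]>.165)&(np.hypot(P[...,0]-.488,P[...,1]+.322)<.05); print('drift top',P[m].mean(0),P[m].max(0),m.sum())
m=(P[...,2]>.165)&(np.hypot(P[...,0]-.536,P[...,1]+.429)<.05); print('big top',P[m].mean(0),P[m].max(0),m.sum())
m=(abs(P[...,2]-.128)<.005)&(np.hypot(P[...,0]-.585,P[...,1]+0)<.14); q=P[m][:,:2].astype(np.float32);print('turret',cv2.minEnclosingCircle(q),q.mean(0))
m=(P[...,2]>.06)&(np.hypot(P[...,0]-.437,P[...,1]-.297)<.05);print('wheel',P[m].mean(0),P[m].max(0))
for t in([.48,.30,.35],[.58,0.06,.35],[.47,-.27,.35]): go(t,0)
E
```

```text
[[-0.001, -0.944, -0.329, 0.084], [1.0, -0.001, -0.0, 0.001], [0.0, -0.329, 0.944, -0.142], [0.0, 0.0, 0.0, 1.0]] 292.60096020448174 -0.0005554803810624028
block ((0.4892519414424896, -0.3284761905670166), (0.07238589227199554, 0.14924634993076324), 73.44129180908203) 702
drift top [ 0.48950754 -0.32694856  0.17995117] [ 0.49996529 -0.31657319  0.18996411] 48
big top [ 0.52814165 -0.43741586  0.21800923] [ 0.54620701 -0.42634694  0.24365453] 152
turret ((0.6118403077125549, -0.004146677907556295), 0.09254540503025055) [ 0.6104383  -0.00439107]
wheel [0.44308177 0.31096468 0.08381632] [0.46856366 0.33183809 0.09975271]
pos [0.1626 0.6294 0.2313] shift tool xyz [-389.7 -239.5 -118.6] dist 473.0 yaw_y 75.5 turn about tool z deg 75.52094368523274 q7 -0.06 tilt axis [ 1.e-04  0.e+00 -1.e+00]
pos [0.1626 0.6294 0.2313] shift tool xyz [-546.5 -446.9 -118.6] dist 716.0 yaw_y 75.5 turn about tool z deg 75.52094368523274 q7 -0.06 tilt axis [ 1.e-04  0.e+00 -1.e+00]
pos [0.1626 0.6294 0.2313] shift tool xyz [-522.5 -793.9 -118.7] dist 958.0 yaw_y 75.5 turn about tool z deg 75.52094368523274 q7 -0.06 tilt axis [ 1.e-04  0.e+00 -1.e+00]
```

```bash
python3 -m jog '[[[1,-28,-17,-12,0,0,0],[1,-28,-17,-12,0,0,0],[1,-28,-17,-12,0,0,0],[1,-28,-17,-12,0,0,0],[1,-28,-17,-12,0,0,0],[1,-28,-17,-12,0,0,0],[1,-28,-17,-12,0,0,0],[1,-28,-17,-12,0,0,0],[1,-28,-17,-12,0,0,0],[1,-28,-17,-11,0,0,0]]]' 60
python3 -m jog '[[[1,-28,-17,0,0,0,0],[1,-28,-17,0,0,0,0],[1,-28,-17,0,0,0,0],[1,-28,-17,0,0,0,0],[1,-22,-30,0,0,0,0],[1,-22,-30,0,0,0,0],[1,-22,-30,0,0,0,0],[1,-22,-30,0,0,0,0],[1,-22,-30,0,0,0,0],[1,0,0,0,0,0,0]]]'
python3 - <<'E'
from h import *
go([.61,-.004,.36]); p=shot('wrist','w1.png'); P=cloud(p)
m=(abs(P[...,2]-.128)<.004); q=P[m][:,:2].astype(np.float32); print('turret',cv2.minEnclosingCircle(q))
for d in spotter.find_in(p,'punch1'): print(round(d['score'],2),np.round(d['point']),atdepth(p,[d['point']])[0].round(4))
go([.47,-.27,.36])
E
```

```text
clock: 1.93
tool_pos: [0.3921, 0.3934, 0.3515]
orientation: [0.396, 3.116, 0.002]
ft_force: [0.5, -0.3, 1.0]
gripper_width: 0.0851
grasp_force: 0.0
clock: 2.77
tool_pos: [0.5542, 0.1178, 0.3509]
orientation: [0.417, 3.111, -0.006]
ft_force: [-0.3, -1.1, -0.3]
gripper_width: 0.0854
grasp_force: 0.0
pos [0.5542 0.1178 0.3509] shift tool xyz [ -86.  -102.9   -8.4] dist 134.0 yaw_y 74.7 turn about tool z deg None q7 1.08 tilt axis [ 0.0026 -0.0045 -1.    ]
turret ((0.6139499545097351, -0.0014183325693011284), 0.09265991300344467)
0.74 [182. 164.] [ 0.5454 -0.0019  0.139 ]
0.69 [190. 214.] [0.5725 0.0554 0.139 ]
0.67 [267. 202.] [0.6769 0.0043 0.1381]
0.61 [219. 134.] [ 0.5825 -0.0591  0.1387]
0.46 [236. 235.] [0.642  0.0635 0.139 ]
0.37 [260. 152.] [0.5316 0.074  0.3735]
pos [0.5521 0.126  0.3506] shift tool xyz [ -21.3 -403.9   -9.6] dist 405.0 yaw_y 75.3 turn about tool z deg None q7 1.08 tilt axis [ 5.e-04  3.e-04 -1.e+00]
```

View pics/w1.png

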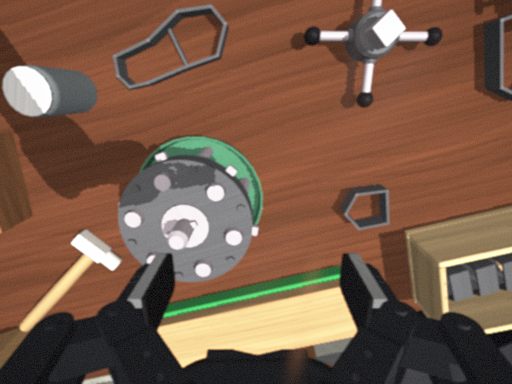

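The wrist view shows five punch tops: (182,164), (190,214), (219,134), (267,202) and (236,235). A finger hides the sixth place near (258,155). Next is the drift.

```bash
python3 -m jog '[[[1,-2,-36,0,0,0,0],[1,-2,-36,0,0,0,0],[1,-2,-36,0,0,0,0],[1,-2,-36,0,0,0,0],[1,-2,-36,0,0,0,0],[1,-2,-36,0,0,0,0],[1,-2,-36,0,0,0,0],[1,-2,-36,0,0,0,0],[1,-2,-36,0,0,0,0],[1,-2,-36,0,0,0,0]]]'
python3 -m jog '[[[1,-1,-36,0,0,0,0],[1,0,0,0,0,0,0],[1,0,0,0,0,0,0],[1,0,0,0,0,0,0]]]'
python3 - <<'E'
from h import *
p=shot('wrist','w2.png'); P=cloud(p)
m=(abs(P[...,2]-.070)<.004)&(abs(P[...,0]-.49)<.12)&(abs(P[...,1]+.325)<.1)
q=P[m][:,:2].astype(np.float32); print('block',cv2.minAreaRect(q),len(q))
for d in spotter.find_in(p,'drift'): print(round(d['score'],2),np.round(d['point']),atdepth(p,[d['point']])[0].round(4))
m=(P[...,2]>.172)&(P[...,2]<.2)&(np.hypot(P[...,0]-.489,P[...,1]+.327)<.03); print('drift top',P[m].mean(0),P[m].max(0),P[m].min(0),m.sum(),np.argwhere(m).mean(0))
go([.489,-.327,.25],73.4)
i=cv2.resize(p['img'][60:300,130:450],(800,600),interpolation=2); cv2.imwrite('pics/w2c.png',i[:,:,::-1])
E
```

```text
clock: 3.7
tool_pos: [0.4812, -0.2249, 0.3506]
orientation: [0.39, 3.116, 0.002]
ft_force: [0.5, -0.4, 0.3]
gripper_width: 0.085
grasp_force: 0.0
clock: 4.03
tool_pos: [0.4738, -0.2585, 0.3502]
orientation: [0.392, 3.117, 0.002]
ft_force: [0.4, 0.6, -0.2]
gripper_width: 0.0853
grasp_force: 0.0
block ((0.4894012212753296, -0.32746121287345886), (0.07034265995025635, 0.1505722999572754), 73.26858520507812) 3411
0.88 [190. 206.] [ 0.4805 -0.3194  0.1715]
0.71 [254. 124.] [ 0.5232 -0.428   0.1979]
drift top [ 0.48743366 -0.3254388   0.17977619] [ 0.49992965 -0.3160985   0.18441167] [ 0.47833664 -0.33758364  0.17213134] 285 [198.85263158 202.07719298]
pos [ 0.4741 -0.258   0.3501] shift tool xyz [-31.5 -63.3 100.1] dist 123.0 yaw_y 75.8 turn about tool z deg 2.3632453864747873 q7 1.81 tilt axis [ 0.e+00  9.e-04 -1.e+00]
```

View pics/w2c.png

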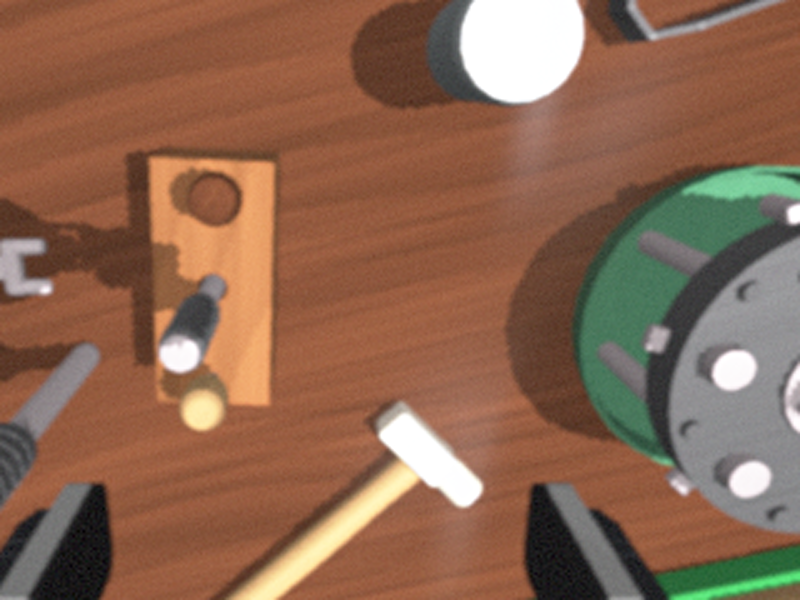

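The crop confirms it. The slim drift stands in the block's middle hole, with its top at crop (180,352). The thick look-alike stands on the bench at lower left, and the handles are at (213,198) and (203,408). I'll grasp the block one.

```bash
python3 -m jog '[[[1,-16,-32,20,0,0,0.041],[1,-15.5,-31,20,0,0,0],[1,0,0,30,0,0,0],[1,0,0,20,0,0,0],[1,0,0,0,0,0,0]]]' 60
python3 - <<'E'
from h import *
go([.489,-.327,.131],73.4); p=shot('wrist'); P=cloud(p)
m=(P[...,2]>.172)&(P[...,2]<.2)&(np.hypot(P[...,0]-.489,P[...,1]+.327)<.03); print('drift top',P[m].mean(0),P[m].max(0),P[m].min(0),m.sum(),np.argwhere(m).mean(0))
E
```

```text
clock: 4.55
tool_pos: [0.4852, -0.3267, 0.2553]
orientation: [-0.455, -3.1, -0.004]
ft_force: [-0.9, 0.7, -1.2]
gripper_width: 0.0854
grasp_force: 0.0
pos [ 0.4852 -0.3267  0.2553] shift tool xyz [ -4.8   0.6 124.3] dist 124.0 yaw_y 73.3 turn about tool z deg -0.10817195127410173 q7 1.96 tilt axis [-0.0076  0.004  -1.    ]
drift top [ 0.48689894 -0.32631598  0.1797271 ] [ 0.49870614 -0.31599807  0.18403583] [ 0.47804463 -0.33809422  0.17207234] 562 [207.10854093 256.91103203]
```

```bash
python3 -m jog '[[[1,-2,0,30,0,0,0],[1,0,0,30,0,0,0],[1,0,0,30,0,0,0],[1,0,0,20,0,0,0],[1,0,0,12,0,0,0],[1,0,0,0,0,0,0],[1,0,0,0,0,0,0]]]' 60
python3 - <<'E'
from h import *
go([.489,-.327,.131],73.4)
E
python3 -m jog '[[[0,0,0,0,0,0,0],[0,0,0,0,0,0,0],[0,0,0,0,0,0,0],[0,0,0,0,0,0,0],[0,0,0,0,0,0,0],[0,0,0,0,0,0,0],[0,0,0,0,0,0,0],[0,0,0,0,0,0,0]]]' 100
```

```text
clock: 5.18
tool_pos: [0.4894, -0.33, 0.1397]
orientation: [0.457, 3.106, -0.0]
ft_force: [0.8, 0.8, 0.4]
gripper_width: 0.0856
grasp_force: 0.0
pos [ 0.4894 -0.33    0.1397] shift tool xyz [1.3 2.7 8.7] dist 9.0 yaw_y 73.3 turn about tool z deg -0.1469716493420492 q7 2.02 tilt axis [ 1.6e-03 -5.0e-04 -1.0e+00]
clock: 5.85
tool_pos: [0.4888, -0.33, 0.1391]
orientation: [0.459, 3.107, 0.001]
ft_force: [0.2, 2.1, 6.1]
gripper_width: 0.0199
grasp_force: 97.4
```

```bash
python3 -m jog '[[[0,0,0,-15,0,0,0],[0,0,0,-20,0,0,0],[0,0,0,-25,0,0,0],[0,0,0,-30,0,0,0],[0,0,0,-30,0,0,0],[0,0,0,-30,0,0,0],[0,0,0,-20,0,0,0],[0,0,0,0,0,0,0],[0,0,0,0,0,0,0]]]'
python3 - <<'E'
from h import *
p=shot('wrist','w3.png'); P=cloud(p)
M=np.linalg.inv(p['W'])
o=obs(); T=R.from_rotvec(o['orientation']).as_matrix(); Q=(P-o['tool_pos'])@T
m=(np.hypot(Q[...,0],Q[...,1])<.03)&(Q[...,2]>.005)&(Q[...,2]<.15)
q=Q[m]
for a in np.arange(0,.14,.015):
    k=q[(q[:,2]>=a)&(q[:,2]<a+.015)]; print(a.round(3),len(k),k.mean(0).round(4) if len(k) else '')
print('len',q[:,2].max())
go([.542,-.020,.30])
E
```

```text
clock: 6.6
tool_pos: [0.4881, -0.3306, 0.3081]
orientation: [0.46, 3.107, -0.001]
ft_force: [0.3, 0.2, -3.4]
gripper_width: 0.0199
grasp_force: 98.0
0.0 298 [0.0082 0.0003 0.0101]
0.015 93 [0.0083 0.0008 0.0185]
0.03 142 [0.0048 0.0007 0.0379]
0.045 132 [0.0045 0.0006 0.0522]
0.06 108 [0.0045 0.0006 0.067 ]
0.075 91 [0.0044 0.0008 0.0822]
0.09 81 [0.0044 0.001  0.0976]
0.105 54 [0.0045 0.0011 0.1118]
0.12 1 [ 0.0042 -0.0007  0.1227]
0.135 0 
len 0.12269986230493983
pos [ 0.4876 -0.33    0.3067] shift tool xyz [ 37.7 312.5   6.8] dist 315.0 yaw_y 73.2 turn about tool z deg None q7 1.95 tilt axis [-1.9e-03  8.0e-04 -1.0e+00]
```

View pics/w3.png

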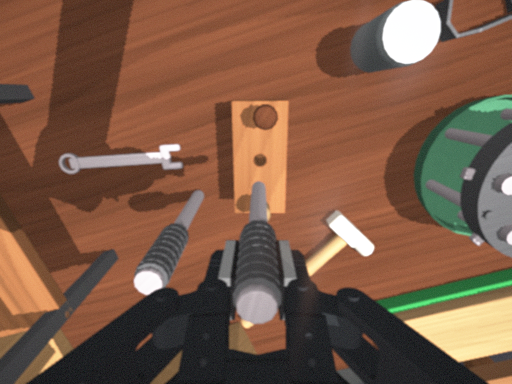

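Drift held straight, tip 123 mm past the TCP. Its empty hole shows at about (160,260) px. Now over to the turret for a look.

```bash
python3 - <<'E'
from h import *
import cv2
p=shot('wrist'); g=cv2.cvtColor(p['img'],cv2.COLOR_RGB2GRAY)[145:175,245:277].astype(float)
w=np.clip(np.median(g)-25-g,0,None); rr,cc=np.mgrid[145:175,245:277]; c=[(w*rr).sum()/w.sum(),(w*cc).sum()/w.sum()]
print('hole',c,atz(p,[c],.070))
o=obs(); go([.68,-.02,.322])
E
python3 -m jog '[[[0,-8,20,-2,0,0,0],[0,-12,30,-3,0,0,0],[0,-12,30,-3,0,0,0],[0,-12,30,-3,0,0,0],[0,-12,30,-3,0,0,0],[0,-12,30,0,0,0,0],[0,-12,30,0,0,0,0],[0,-12,30,0,0,0,0],[0,-12,30,0,0,0,0],[0,-8,30,0,0,0,0]]]'
python3 -m jog '[[[0,-5,30,0,0,0,0],[0,0,30,0,0,0,0],[0,0,10,0,0,0,0],[0,0,0,0,0,0,0],[0,0,0,0,0,0,0],[0,0,0,0,0,0,0]]]'
cat > tur.py <<'E'
from h import *
def look(name):
    p=shot('wrist',name); P=cloud(p)
    m=(abs(P[...,2]-.140)<.004)&(np.hypot(P[...,0]-.612,P[...,1]+.003)<.09)
    n,l,s,c=cv2.connectedComponentsWithStats(m.astype(np.uint8))
    for i in range(1,n):
        if s[i,4]>25: print('pt',c[i][::-1].round(),s[i,4],P[l==i].mean(0).round(4))
    e=(abs(P[...,2]-.128)<.003)&(np.hypot(P[...,0]-.612,P[...,1]+.003)<.12); print('plate',cv2.minEnclosingCircle(P[e][:,:2].astype(np.float32)))
    return p,P
E
python3 -c "
from tur import *
go([.68,-.02,.322]); look('w4.png')"
```

```text
hole [np.float64(161.3173996175908), np.float64(259.2848948374761)] [[ 0.48953755 -0.32653085  0.07      ]]
pos [ 0.4873 -0.3297  0.306 ] shift tool xyz [-94.7 352.2 -16.1] dist 365.0 yaw_y 73.2 turn about tool z deg None q7 1.95 tilt axis [-0.0032  0.0015 -1.    ]
clock: 7.53
tool_pos: [0.6797, -0.0836, 0.3191]
orientation: [-0.459, -3.104, 0.001]
ft_force: [-0.3, 0.5, -2.6]
gripper_width: 0.0198
grasp_force: 98.0
clock: 8.03
tool_pos: [0.7036, -0.0217, 0.3211]
orientation: [-0.463, -3.105, 0.003]
ft_force: [0.4, -0.2, -1.9]
gripper_width: 0.0199
grasp_force: 98.1
pos [ 0.7036 -0.0217  0.3211] shift tool xyz [23.  -5.2 -0.9] dist 24.0 yaw_y 73.0 turn about tool z deg None q7 1.44 tilt axis [-0.0022 -0.0016 -1.    ]
pt [ 15. 225.] 443 [ 0.5462 -0.0051  0.1383]
pt [ 28. 294.] 421 [0.5765 0.0554 0.1384]
pt [ 74. 185.] 368 [ 0.5835 -0.0617  0.1384]
pt [ 78. 264.] 38 [0.6111 0.0146 0.1394]
pt [ 97. 314.] 344 [0.6443 0.0593 0.1384]
pt [ 96. 230.] 43 [ 0.6179 -0.0243  0.1393]
pt [136. 211.] 299 [ 0.6512 -0.0578  0.1383]
pt [146. 272.] 294 [0.6814 0.0028 0.1384]
plate ((0.6137827038764954, -0.0011842020321637392), 0.09227067977190018)
```

View pics/w4.png

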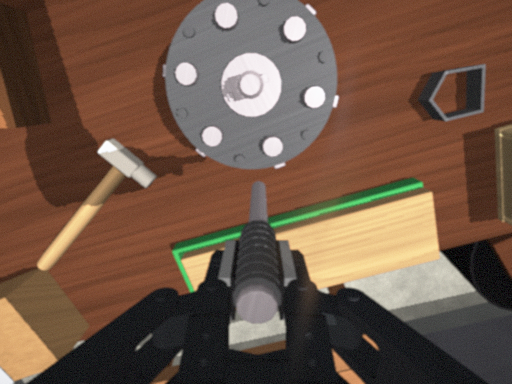

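All six punches are present, at (15,225), (28,294), (74,185), (97,314), (136,211) and (146,272) px. Together they give a turret centre of (0.6139,−0.0012) and bore 1 at 3.4° (mod 60°). I'll start with the one at (0.682,0.003).

```bash
python3 -m jog '[[[0,14,8.5,0,0,0,0],[0,14,8.5,0,0,0,0],[0,0,0,23,0,0,0],[0,0,0,23,0,0,0],[0,0,0,0,0,0,0],[0,0,0,0,0,0,0],[0,0,0,0,0,0,0]]]'
python3 -c "
from h import *
go([.6817,.0028,.275])
p=shot('wrist'); P=cloud(p); o=obs(); T=R.from_rotvec(o['orientation']).as_matrix(); Q=(P-o['tool_pos'])@T
m=(np.hypot(Q[...,0],Q[...,1])<.012)&(Q[...,2]>.03)&(Q[...,2]<.124); print(Q[m].mean(0),Q[m].max(0))
m=(abs(P[...,2]-.139)<.003)&(np.hypot(P[...,0]-.6817,P[...,1]-.0028)<.016);print(P[m].mean(0),m.sum())"
```

```text
clock: 8.67
tool_pos: [0.6828, 0.0034, 0.2777]
orientation: [0.462, 3.106, 0.0]
ft_force: [0.2, -0.6, -2.6]
gripper_width: 0.0195
grasp_force: 98.1
pos [0.6828 0.0034 0.2777] shift tool xyz [ 0.9 -0.9  2.7] dist 3.0 yaw_y 73.1 turn about tool z deg None q7 1.4 tilt axis [ 1.6e-03 -2.0e-04 -1.0e+00]
[0.00574183 0.00093221 0.06912825] [0.0076223  0.00752994 0.12159225]
[0.67881067 0.00294517 0.13839166] 247
```

```bash
python3 -m jog '[[[0,1,-1.5,8,0,0,0],[0,0,0,8,0,0,0],[0,0,0,8,0,0,0],[0,0,0,8,0,0,0],[0,0,0,8,0,0,0],[0,0,0,8,0,0,0],[0,0,0,8,0,0,0],[0,0,0,8,0,0,0],[0,0,0,2,0,0,0],[0,0,0,0,0,0,0]]]'
python3 -m jog '[[[0,0,0,0,0,0,0],[0,0,0,0,0,0,0],[0,0,0,0,0,0,0]]]'
python3 -c "
from h import *
go([.6817,.0028,.211])"
```

```text
clock: 9.55
tool_pos: [0.6801, 0.0043, 0.2082]
orientation: [-0.459, -3.104, 0.0]
ft_force: [0.1, 0.0, -1.9]
gripper_width: 0.0203
grasp_force: 98.4
clock: 9.8
tool_pos: [0.6814, 0.0037, 0.2108]
orientation: [0.46, 3.107, 0.0]
ft_force: [0.5, -0.2, -2.4]
gripper_width: 0.0195
grasp_force: 98.4
pos [0.6814 0.0037 0.2108] shift tool xyz [-0.5 -0.8 -0.2] dist 1.0 yaw_y 73.2 turn about tool z deg None q7 1.42 tilt axis [ 9.e-04  1.e-04 -1.e+00]
```

Seems free. I'll raise, go to the next bore, then check that the punch dropped and the drift hasn't slipped.

```bash
python3 -m jog '[[[0,0,0,-20,0,0,0],[0,0,0,-25,0,0,0],[0,0,0,-22,0,0,0],[0,26,22,0,0,0,0],[0,26,21,0,0,0,0],[0,0,0,0,0,0,0],[0,0,0,0,0,0,0],[0,0,0,0,0,0,0]]]'
python3 -c "
from h import *
go([.6443,.0596,.275])
p=shot('wrist','w5.png'); P=cloud(p); o=obs(); T=R.from_rotvec(o['orientation']).as_matrix(); Q=(P-o['tool_pos'])@T
m=(np.hypot(Q[...,0],Q[...,1])<.012)&(Q[...,2]>.03)&(Q[...,2]<.126); print(Q[m].mean(0),Q[m].max(0))
s=shot('scene','s5.png');
i=np.hstack([p['img'],s['img']]); cv2.imwrite('pics/c5.png',cv2.resize(i,(800,300))[:,:,::-1])"
```

```text
clock: 10.47
tool_pos: [0.6439, 0.0598, 0.2779]
orientation: [0.459, 3.107, -0.0]
ft_force: [-0.1, -0.4, -2.5]
gripper_width: 0.0197
grasp_force: 98.2
pos [0.6439 0.0598 0.2779] shift tool xyz [-0.4 -0.1  2.9] dist 3.0 yaw_y 73.2 turn about tool z deg None q7 1.29 tilt axis [ 1.e-03 -2.e-04 -1.e+00]
[0.00580244 0.00210133 0.06873383] [0.00757253 0.00863489 0.12482491]
```

View pics/c5.png

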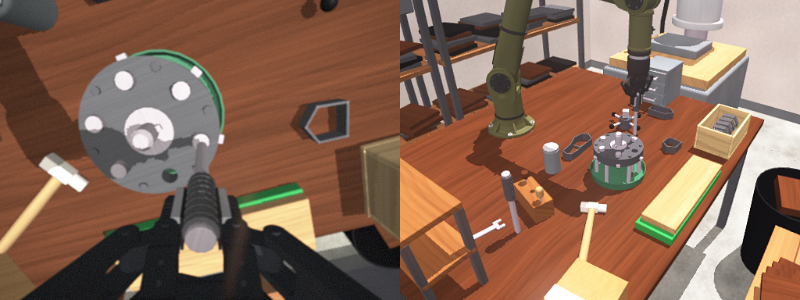

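Bore A is empty, with green showing through at about (168,175) in the crop, and the drift has not slipped. Carrying on around.

```bash
python3 -m jog '[[[0,0,-1,10,0,0,0],[0,0,0,8,0,0,0],[0,0,0,8,0,0,0],[0,0,0,8,0,0,0],[0,0,0,8,0,0,0],[0,0,0,8,0,0,0],[0,0,0,8,0,0,0],[0,0,0,9,0,0,0],[0,0,0,0,0,0,0],[0,0,0,0,0,0,0]]]'
python3 -m jog '[[[0,0,0,0,0,0,0],[0,0,0,-20,0,0,0],[0,0,0,-25,0,0,0],[0,0,0,-22,0,0,0],[0,32,-12,0,0,0,0],[0,31.5,-10,0,0,0,0],[0,0,0,0,0,0,0],[0,0,0,0,0,0,0],[0,0,0,0,0,0,0]]]'
python3 -c "
from h import *
go([.5765,.0556,.275])"
```

```text
clock: 11.4
tool_pos: [0.6427, 0.0597, 0.2089]
orientation: [-0.458, -3.105, 0.0]
ft_force: [-0.3, -0.3, -2.3]
gripper_width: 0.0197
grasp_force: 98.0
clock: 12.15
tool_pos: [0.577, 0.0567, 0.2784]
orientation: [0.459, 3.106, 0.003]
ft_force: [0.1, 0.2, -3.9]
gripper_width: 0.02
grasp_force: 98.2
pos [0.577  0.0567 0.2784] shift tool xyz [ 0.2 -1.2  3.4] dist 4.0 yaw_y 73.2 turn about tool z deg None q7 1.22 tilt axis [ 0.0025  0.0014 -1.    ]
```

```bash
python3 -m jog '[[[0,0,-2,10,0,0,0],[0,0,0,8,0,0,0],[0,0,0,8,0,0,0],[0,0,0,8,0,0,0],[0,0,0,8,0,0,0],[0,0,0,8,0,0,0],[0,0,0,8,0,0,0],[0,0,0,9,0,0,0],[0,0,0,0,0,0,0],[0,0,0,0,0,0,0]]]'
python3 -m jog '[[[0,0,0,0,0,0,0],[0,0,0,-20,0,0,0],[0,0,0,-25,0,0,0],[0,0,0,-22,0,0,0],[0,6,-33,0,0,0,0],[0,5.5,-33,0,0,0,0],[0,0,0,0,0,0,0],[0,0,0,0,0,0,0],[0,0,0,0,0,0,0]]]'
python3 -c "
from h import *
go([.5460,-.0052,.275])"
```

```text
clock: 12.98
tool_pos: [0.5747, 0.0546, 0.2089]
orientation: [-0.459, -3.105, 0.001]
ft_force: [0.6, -0.5, -1.9]
gripper_width: 0.0199
grasp_force: 98.3
clock: 13.73
tool_pos: [0.5458, -0.0051, 0.2779]
orientation: [0.46, 3.107, 0.003]
ft_force: [-0.4, 0.6, -3.2]
gripper_width: 0.0198
grasp_force: 98.4
pos [ 0.5458 -0.0051  0.2779] shift tool xyz [-0.2 -0.   2.9] dist 3.0 yaw_y 73.1 turn about tool z deg None q7 1.29 tilt axis [ 0.0012  0.0016 -1.    ]
```

```bash
python3 -m jog '[[[0,0,-1,10,0,0,0],[0,0,0,8,0,0,0],[0,0,0,8,0,0,0],[0,0,0,8,0,0,0],[0,0,0,8,0,0,0],[0,0,0,8,0,0,0],[0,0,0,8,0,0,0],[0,0,0,9,0,0,0],[0,0,0,0,0,0,0],[0,0,0,0,0,0,0]]]'
python3 -m jog '[[[0,0,0,0,0,0,0],[0,0,0,-20,0,0,0],[0,0,0,-25,0,0,0],[0,0,0,-22,0,0,0],[0,-26,-22,0,0,0,0],[0,-26,-21.5,0,0,0,0],[0,0,0,0,0,0,0],[0,0,0,0,0,0,0],[0,0,0,0,0,0,0]]]'
python3 -c "
from h import *
go([.5834,-.0620,.275])"
```

```text
clock: 14.57
tool_pos: [0.5444, -0.0068, 0.209]
orientation: [-0.46, -3.105, 0.002]
ft_force: [-0.1, 0.4, -2.6]
gripper_width: 0.0198
grasp_force: 98.4
clock: 15.32
tool_pos: [0.5824, -0.063, 0.2773]
orientation: [-0.461, -3.107, -0.001]
ft_force: [1.0, 0.3, -3.1]
gripper_width: 0.0197
grasp_force: 98.5
pos [ 0.5824 -0.063   0.2773] shift tool xyz [-0.7  1.2  2.3] dist 3.0 yaw_y 73.1 turn about tool z deg None q7 1.45 tilt axis [-6.e-04  4.e-04 -1.e+00]
```

```bash
python3 -m jog '[[[0,-1,0,10,0,0,0],[0,0,0,8,0,0,0],[0,0,0,8,0,0,0],[0,0,0,8,0,0,0],[0,0,0,8,0,0,0],[0,0,0,8,0,0,0],[0,0,0,8,0,0,0],[0,0,0,9,0,0,0],[0,0,0,0,0,0,0],[0,0,0,0,0,0,0]]]'
python3 -m jog '[[[0,0,0,0,0,0,0],[0,0,0,-20,0,0,0],[0,0,0,-25,0,0,0],[0,0,0,-22,0,0,0],[0,-32,12,0,0,0,0],[0,-31.5,11,0,0,0,0],[0,0,0,0,0,0,0],[0,0,0,0,0,0,0],[0,0,0,0,0,0,0]]]'
python3 -c "
from h import *
go([.6512,-.0580,.275])"
```

```text
clock: 16.15
tool_pos: [0.5825, -0.0638, 0.209]
orientation: [-0.46, -3.105, 0.002]
ft_force: [-0.2, -0.4, -2.1]
gripper_width: 0.0199
grasp_force: 98.7
clock: 16.9
tool_pos: [0.6505, -0.0605, 0.277]
orientation: [-0.461, -3.106, 0.002]
ft_force: [-0.1, -0.8, -3.0]
gripper_width: 0.02
grasp_force: 98.8
pos [ 0.6505 -0.0605  0.277 ] shift tool xyz [0.1 2.6 2. ] dist 3.0 yaw_y 73.1 turn about tool z deg None q7 1.5 tilt axis [-0.0013 -0.0012 -1.    ]
```

```bash
python3 -m jog '[[[0,0,1.5,10,0,0,0],[0,0,0,8,0,0,0],[0,0,0,8,0,0,0],[0,0,0,8,0,0,0],[0,0,0,8,0,0,0],[0,0,0,8,0,0,0],[0,0,0,8,0,0,0],[0,0,0,9,0,0,0],[0,0,0,0,0,0,0],[0,0,0,0,0,0,0]]]'
python3 -m jog '[[[0,0,0,0,0,0,0],[0,0,0,-25,0,0,0],[0,0,0,-30,0,0,0],[0,0,0,-30,0,0,0],[0,-20,20,-25,0,0,0],[0,-20,20,0,0,0,0],[0,-10,0,0,0,0,0],[0,0,0,0,0,0,0],[0,0,0,0,0,0,0],[0,0,0,0,0,0,0]]]'
python3 -c "
from tur import *
p,P=look('w6.png'); s=shot('scene','s6.png')
for q in ('punch1',):
  for pp in (p,s):
    for d in spotter.find_in(pp,q): print(round(d['score'],2),np.round(d['point']),atdepth(pp,[d['point']])[0].round(3))
i=np.hstack([cv2.resize(p['img'][:220,120:380],(400,340),interpolation=2),cv2.resize(s['img'][150:250,230:350],(400,340),interpolation=2)]); cv2.imwrite('pics/c6.png',i[:,:,::-1])
go([.4895,-.3270,.32])"
```

```text
clock: 17.73
tool_pos: [0.6506, -0.0581, 0.2087]
orientation: [-0.459, -3.105, 0.001]
ft_force: [0.6, -0.9, -2.8]
gripper_width: 0.0198
grasp_force: 99.2
clock: 18.57
tool_pos: [0.7103, -0.0356, 0.3204]
orientation: [-0.462, -3.107, 0.001]
ft_force: [-0.8, -0.3, -3.5]
gripper_width: 0.0198
grasp_force: 98.8
pt [ 66. 276.] 28 [0.6111 0.0154 0.1395]
pt [ 85. 240.] 45 [ 0.6181 -0.0246  0.1395]
plate ((0.6137635111808777, -0.001153136370703578), 0.09250390529632568)
0.62 [267. 258.] [ 0.7   -0.031  0.35 ]
0.43 [222. 276.] [ 0.645 -0.063  0.046]
0.41 [216. 297.] [ 0.678 -0.001  0.042]
pos [ 0.7103 -0.0349  0.3208] shift tool xyz [ 126.6 -343.6    0.6] dist 366.0 yaw_y 73.1 turn about tool z deg None q7 1.48 tilt axis [ 4.e-04  6.e-04 -1.e+00]
```

View pics/c6.png

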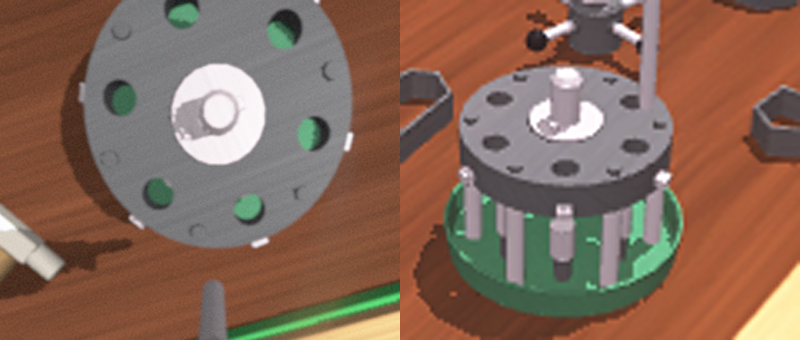

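All six bores are empty, with green showing through, and the punches are in the pan. Now I'll return the drift to its hole.

```bash
python3 -m jog '[[[0,6,-18,0,0,0,0],[0,11,-30,0,0,0,0],[0,11,-30,0,0,0,0],[0,11,-30,0,0,0,0],[0,11,-30,0,0,0,0],[0,11,-30,0,0,0,0],[0,11,-30,0,0,0,0],[0,11,-30,0,0,0,0],[0,11,-30,0,0,0,0],[0,11,-30,0,0,0,0]]]'
python3 -m jog '[[[0,11,-30,0,0,0,0],[0,10.5,-25.5,0,0,0,0],[0,0,0,30,0,0,0],[0,0,0,30,0,0,0],[0,0,0,20,0,0,0],[0,0,0,0,0,0,0],[0,0,0,0,0,0,0],[0,0,0,0,0,0,0],[0,0,0,0,0,0,0]]]'
cat > hole.py <<'E'
from h import *
p=shot('wrist','w7.png'); P=cloud(p); o=obs(); T=R.from_rotvec(o['orientation']).as_matrix(); Q=(P-o['tool_pos'])@T
m=(np.hypot(Q[...,0],Q[...,1])<.012)&(Q[...,2]>.03)&(Q[...,2]<.126)
for a in(.03,.06,.09,.11):
    k=Q[m&(Q[...,2]>a)&(Q[...,2]<a+.02)]
    if len(k): print('drift slice',a,k.mean(0).round(4),k.max(0).round(4),k.min(0).round(4))
b=(abs(P[...,2]-.070)<.003)&(abs(P[...,0]-.49)<.12)&(abs(P[...,1]+.325)<.1)
q=P[b][:,:2].astype(np.float32); print('block',cv2.minAreaRect(q))
go([.4895,-.327,.139],73.2); print('hole px',pix(p,[[.4895,-.327,.07]]))
E
python3 hole.py
```

```text
clock: 19.6
tool_pos: [0.5253, -0.2809, 0.3207]
orientation: [0.46, 3.107, 0.002]
ft_force: [1.3, -0.7, -2.4]
gripper_width: 0.02
grasp_force: 98.8
clock: 20.35
tool_pos: [0.4911, -0.3274, 0.2424]
orientation: [0.459, 3.105, -0.001]
ft_force: [-0.1, -0.1, -2.6]
gripper_width: 0.0201
grasp_force: 98.9
drift slice 0.03 [0.0054 0.001  0.0409] [0.0069 0.0071 0.0499] [ 0.0003 -0.0056  0.0306]
drift slice 0.06 [0.0053 0.0012 0.0697] [0.0071 0.0071 0.08  ] [ 0.002  -0.0049  0.0601]
drift slice 0.09 [0.0053 0.0014 0.0998] [0.0068 0.0077 0.1099] [ 0.0011 -0.0047  0.0902]
drift slice 0.11 [0.0052 0.0012 0.1153] [0.0066 0.0072 0.1247] [ 0.002  -0.0048  0.1107]
block ((0.4892258942127228, -0.3271630108356476), (0.07021938264369965, 0.14938844740390778), 73.1258773803711)
pos [ 0.4911 -0.3273  0.2422] shift tool xyz [ 2.000e+00 -1.000e-01  1.032e+02] dist 103.0 yaw_y 73.2 turn about tool z deg -0.02427534879865334 q7 1.98 tilt axis [ 0.0029 -0.0012 -1.    ]
hole px [[171.02904013 256.27901237]]
```

View pics/w7.png

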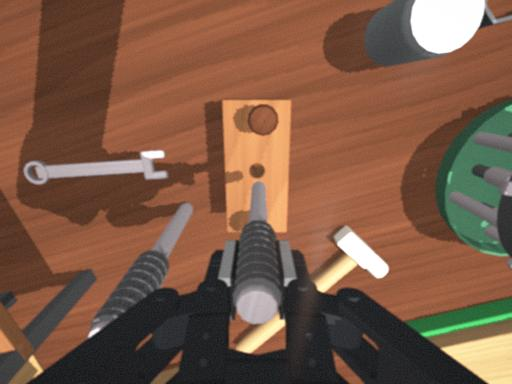

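```bash
python3 -m jog '[[[0,1.5,-1.3,15,0,0,0],[0,0,0,15,0,0,0],[0,0,0,10,0,0,0],[0,0,0,0,0,0,0],[0,0,0,0,0,0,0],[0,0,0,0,0,0,0]]]'
python3 hole.py
```

```text
clock: 20.9
tool_pos: [0.4891, -0.3279, 0.2014]
orientation: [0.459, 3.106, -0.001]
ft_force: [0.3, 0.3, -2.5]
gripper_width: 0.0199
grasp_force: 98.9
drift slice 0.03 [0.0056 0.0011 0.0409] [0.0073 0.0072 0.0499] [ 0.0001 -0.0054  0.0309]
drift slice 0.06 [0.0055 0.0013 0.0696] [0.007  0.0076 0.08  ] [ 0.0013 -0.0051  0.06  ]
drift slice 0.09 [0.0054 0.0016 0.0993] [0.007  0.0079 0.1097] [ 0.0011 -0.0045  0.0903]
drift slice 0.11 [0.0054 0.0014 0.1152] [0.0069 0.0074 0.1256] [ 0.0017 -0.0047  0.1104]
block ((0.48851272463798523, -0.3269406855106354), (0.07024659961462021, 0.14751753211021423), 73.15709686279297)
pos [ 0.4891 -0.328   0.2015] shift tool xyz [ 0.   1.1 62.5] dist 62.0 yaw_y 73.2 turn about tool z deg -0.02959668973832663 q7 2.0 tilt axis [ 1.7e-03 -9.0e-04 -1.0e+00]
hole px [[183.86962908 257.26381935]]
```

Aligned to within a millimetre, so I'll insert.

```bash
python3 -m jog '[[[0,0,0,10,0,0,0],[0,0,0,10,0,0,0],[0,0,0,0,0,0,0],[0,0,0,0,0,0,0]]]'
python3 -m jog '[[[0,0,0,10,0,0,0],[0,0,0,10,0,0,0],[0,0,0,10,0,0,0],[0,0,0,8,0,0,0],[0,0,0,0,0,0,0],[0,0,0,0,0,0,0]]]'
```

```text
clock: 21.28
tool_pos: [0.488, -0.3272, 0.1793]
orientation: [-0.46, -3.106, -0.001]
ft_force: [0.4, -0.1, -2.0]
gripper_width: 0.0198
grasp_force: 98.6
clock: 21.78
tool_pos: [0.4881, -0.3274, 0.1416]
orientation: [-0.46, -3.106, -0.0]
ft_force: [-0.3, -0.6, -2.7]
gripper_width: 0.0199
grasp_force: 99.0
```

```bash
python3 -m jog '[[[0.3,0,0,0,0,0,0],[0.6,0,0,0,0,0,0],[1,0,0,0,0,0,0],[1,0,0,0,0,0,0],[1,0,0,0,0,0,0],[1,0,0,0,0,0,0],[1,0,0,-15,0,0,0],[1,0,0,-30,0,0,0],[1,0,0,-30,0,0,0],[1,0,0,-30,0,0,0]]]'
python3 -m jog '[[[1,0,0,-30,0,0,0],[1,0,0,-30,0,0,0],[1,0,0,-15,0,0,0],[1,0,0,0,0,0,0],[1,0,0,0,0,0,0]]]'
python3 - <<'E'
from h import *
p=shot('wrist','w8.png'); P=cloud(p)
m=(P[...,2]>.16)&(P[...,2]<.2)&(np.hypot(P[...,0]-.489,P[...,1]+.327)<.03); print('drift top',P[m].mean(0),P[m].max(0),P[m].min(0))
t=shot('top'); P=cloud(t)
for d in spotter.find_in(t,'wheel'): print(round(d['score'],2),np.round(d['point']),atdepth(t,[d['point']])[0].round(3))
m=(P[...,2]>.06)&(np.hypot(P[...,0]-.443,P[...,1]-.300)<.08);print('wheel',P[m].mean(0),P[m].max(0),m.sum())
go([.52,.30,.32])
E
```

```text
clock: 22.62
tool_pos: [0.4881, -0.3275, 0.2484]
orientation: [-0.46, -3.107, -0.0]
ft_force: [0.6, 0.0, -0.4]
gripper_width: 0.0855
grasp_force: 0.0
clock: 23.03
tool_pos: [0.4887, -0.3279, 0.323]
orientation: [0.46, 3.106, -0.0]
ft_force: [0.2, -0.3, -0.5]
gripper_width: 0.0854
grasp_force: 0.0
drift top [ 0.48607819 -0.32449782  0.17830928] [ 0.4987679  -0.31394712  0.18414466] [ 0.47756796 -0.33631252  0.16011102]
0.98 [230. 146.] [0.435 0.3   0.087]
0.37 [201.  81.] [0.533 0.552 0.001]
wheel [0.44310529 0.31067821 0.08380111] [0.46537559 0.32980739 0.09357406] 114
pos [ 0.488  -0.327   0.3208] shift tool xyz [150.9 609.4   1.5] dist 628.0 yaw_y 73.2 turn about tool z deg None q7 1.96 tilt axis [-0.0021  0.0012 -1.    ]
```

Drift seated, with its top at 0.184. The earlier turret cloud also shows the key at about 100° and the dog at about −80° around the axis. Now to the wheel.

```bash
python3 -m jog '[[[1,6,20,0,0,0,0],[1,12,35,0,0,0,0],[1,12,35,0,0,0,0],[1,12,35,0,0,0,0],[1,12,35,0,0,0,0],[1,12,35,0,0,0,0],[1,12,35,0,0,0,0],[1,12,35,0,0,0,0],[1,12,35,0,0,0,0],[1,12,35,0,0,0,0]]]'
python3 -m jog '[[[1,12,35,0,0,0,0],[1,12,35,0,0,0,0],[1,12,35,0,0,0,0],[1,12,35,0,0,0,0],[1,12,35,0,0,0,0],[1,12,35,0,0,0,0],[1,12,35,0,0,0,0],[1,10,20,0,0,0,0],[1,0,0,0,0,0,0],[1,0,0,0,0,0,0]]]'
cat > wh.py <<'E'
from h import *
def wheel(name,c,zt=.088):
    p=shot('wrist',name); P=cloud(p)
    m=(abs(P[...,2]-zt)<.004)&(np.hypot(P[...,0]-c[0],P[...,1]-c[1])<.06)
    n,l,s,_=cv2.connectedComponentsWithStats(m.astype(np.uint8)); i=1+np.argmax(s[1:,4]); q=P[l==i][:,:2].astype(np.float32)
    b=cv2.minAreaRect(q*1000); print('head',b,s[i,4],P[l==i].mean(0))
    return p,P,b
E
python3 - <<'E'
from wh import *
p,P,b=wheel('w9.png',(.443,.31)); go([b[0][0]/1000,b[0][1]/1000,.30],b[2])
E
```

```text
clock: 24.02
tool_pos: [0.4753, 0.0279, 0.3212]
orientation: [-0.459, -3.106, 0.0]
ft_force: [0.5, 0.2, -0.2]
gripper_width: 0.0854
grasp_force: 0.0
clock: 24.85
tool_pos: [0.462, 0.3081, 0.3204]
orientation: [-0.454, -3.106, 0.005]
ft_force: [1.0, -0.8, -0.6]
gripper_width: 0.0853
grasp_force: 0.0
head ((443.8699035644531, 313.97509765625), (29.862613677978516, 29.51287841796875), 29.230392456054688) 538 [0.4436339  0.31432421 0.08733039]
pos [0.4629 0.3063 0.3209] shift tool xyz [20.4  1.9 20.9] dist 29.0 yaw_y 73.2 turn about tool z deg 43.952154593041456 q7 0.66 tilt axis [-0.0015 -0.0024 -1.    ]
```

View pics/w9.png

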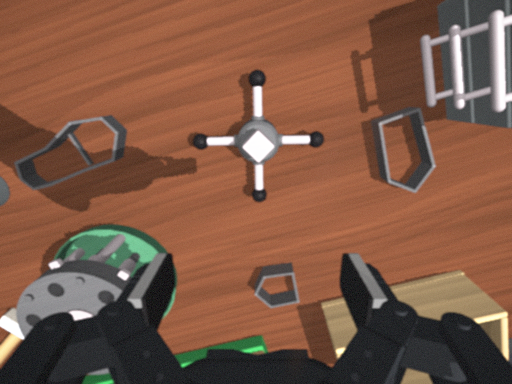

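The wheel head is at (146,258) px, i.e. (0.444,0.314), with its sides at 29.2°. It is 29.9 × 29.5 mm and 87 mm high, which matches the description.

```bash
python3 -m jog '[[[1,10,1,20,0,0,0],[1,10.4,1,20,0,0,0.11],[1,0,0,20,0,0,0.11],[1,0,0,20,0,0,0.11],[1,0,0,20,0,0,0.11],[1,0,0,0,0,0,0.11],[1,0,0,0,0,0,0.11],[1,0,0,0,0,0,0.107],[1,0,0,0,0,0,0],[1,0,0,0,0,0,0]]]' 60
python3 -m jog '[[[1,0,0,0,0,0,0],[1,0,0,0,0,0,0]]]'
python3 - <<'E'
from wh import *
p,P,b=wheel('w10.png',(.444,.314)); go([b[0][0]/1000,b[0][1]/1000,.060],b[2])
E
```

```text
clock: 25.73
tool_pos: [0.4447, 0.3132, 0.2223]
orientation: [1.588, 2.71, -0.0]
ft_force: [0.4, 0.1, -0.1]
gripper_width: 0.0855
grasp_force: 0.0
clock: 25.9
tool_pos: [0.4444, 0.3142, 0.2224]
orientation: [1.588, 2.711, 0.0]
ft_force: [-0.2, 0.5, 0.5]
gripper_width: 0.0855
grasp_force: 0.0
head ((443.4876403808594, 314.884765625), (29.29343032836914, 29.26045799255371), 28.994049072265625) 862 [0.44322893 0.31522777 0.0873417 ]
pos [0.4443 0.3145 0.2225] shift tool xyz [  0.8  -0.6 162.5] dist 162.0 yaw_y 29.3 turn about tool z deg 0.27314491539496544 q7 -0.13 tilt axis [ 2.e-04  2.e-04 -1.e+00]
```

```bash
python3 -m jog '[[[1,0.5,-0.5,30,0,0,0],[1,0,0,30,0,0,0],[1,0,0,30,0,0,0],[1,0,0,30,0,0,0],[1,0,0,20,0,0,0],[1,0,0,15,0,0,0],[1,0,0,6,0,0,0],[1,0,0,0,0,0,0],[1,0,0,0,0,0,0]]]' 80
python3 -m jog '[[[0.3,0,0,0,0,0,0],[0,0,0,0,0,0,0],[0,0,0,0,0,0,0],[0,0,0,0,0,0,0],[0,0,0,0,0,0,0],[0,0,0,0,0,0,0],[0,0,0,0,0,0,0]]]' 100
```

```text
clock: 26.7
tool_pos: [0.4439, 0.3153, 0.0619]
orientation: [1.589, 2.71, 0.001]
ft_force: [0.1, -0.7, 0.1]
gripper_width: 0.0854
grasp_force: 0.0
clock: 27.28
tool_pos: [0.4436, 0.3152, 0.0622]
orientation: [-1.589, -2.71, -0.001]
ft_force: [-1.7, -1.2, 5.1]
gripper_width: 0.0282
grasp_force: 99.9
```

```bash
python3 -m jog '[[[0,0,0,-15,0,0,0],[0,0,0,-25,0,0,0],[0,0,0,-30,0,0,0],[0,0,0,-30,0,0,0],[0,0,0,-30,0,0,0],[0,0,0,-30,0,0,0],[0,0,0,-30,0,0,0],[0,0,0,-15,0,0,0],[0,0,0,0,0,0,0],[0,0,0,0,0,0,0]]]'
python3 - <<'E'
from wh import *
p=shot('wrist','w11.png'); P=cloud(p); o=obs(); T=R.from_rotvec(o['orientation']).as_matrix(); Q=(P-o['tool_pos'])@T
m=(np.hypot(Q[...,0],Q[...,1])<.12)&(Q[...,2]>-.03)&(Q[...,2]<.07); print(m.sum())
go([.6138,-.0012,.265])
E
```

```text
clock: 28.12
tool_pos: [0.4433, 0.3148, 0.2655]
orientation: [-1.589, -2.71, 0.001]
ft_force: [-0.4, -0.0, -5.0]
gripper_width: 0.0284
grasp_force: 100.1
16246
pos [0.4426 0.3144 0.2642] shift tool xyz [-359.    -4.7   -0.6] dist 359.0 yaw_y 29.2 turn about tool z deg None q7 -0.14 tilt axis [-0.0024 -0.0021 -1.    ]
```

View pics/w11.png

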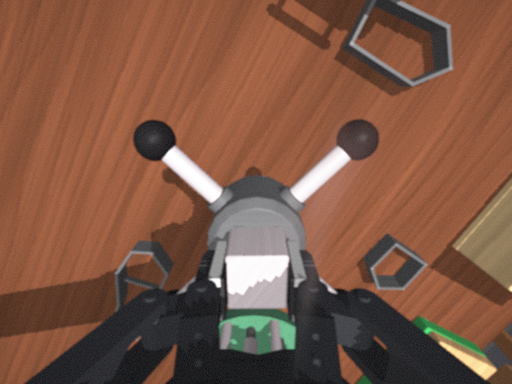

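The wheel is held square, hub at (225,255) px and both near balls level. Carrying it over the turret.

```bash
python3 -m jog '[[[0,-17,0,0,0,0,0],[0,-30,-0.5,0,0,0,0],[0,-34,-0.5,0,0,0,0],[0,-34,-0.5,0,0,0,0],[0,-34,-0.5,0,0,0,0],[0,-34,-0.5,0,0,0,0],[0,-34,-0.5,0,0,0,0],[0,-34,-0.5,0,0,0,0],[0,-34,-0.5,0,0,0,0],[0,-34,-0.5,0,0,0,0]]]'
python3 -m jog '[[[0,-30,-0.5,0,0,0,0],[0,-10,-0.2,0,0,0,0],[0,0,0,0,0,0,0],[0,0,0,0,0,0,0],[0,0,0,0,0,0,0]]]'
python3 - <<'E'
from h import *
go([.6138,-.0012,.265]); 
p=shot('wrist'); P=cloud(p); o=obs(); T=R.from_rotvec(o['orientation']).as_matrix(); Q=(P-o['tool_pos'])@T
m=(p['img'].sum(2)<110)&(Q[...,2]<.07)&(Q[...,2]>.0)&(np.hypot(Q[...,0],Q[...,1])<.11)&(np.hypot(Q[...,0],Q[...,1])>.065)&(Q[...,0]>.02)
n,l,s,c=cv2.connectedComponentsWithStats(m.astype(np.uint8))
for i in range(1,n):
    if s[i,4]>80: 
        k=Q[l==i]; f=np.linalg.lstsq(np.c_[2*k,np.ones(len(k))],(k**2).sum(1),rcond=None)[0]; print('ball',s[i,4],f[:3],c[i])
E
```

```text
clock: 29.0
tool_pos: [0.5944, 0.0329, 0.2632]
orientation: [-1.587, -2.707, 0.005]
ft_force: [0.1, 0.2, -5.3]
gripper_width: 0.0288
grasp_force: 99.9
clock: 29.42
tool_pos: [0.6132, 0.0011, 0.2645]
orientation: [-1.585, -2.709, 0.001]
ft_force: [-0.7, -0.6, -5.1]
gripper_width: 0.0283
grasp_force: 99.8
pos [0.6132 0.0011 0.2645] shift tool xyz [-2.4 -0.6 -0.5] dist 2.0 yaw_y 29.3 turn about tool z deg None q7 0.57 tilt axis [-0.0033  0.0011 -1.    ]
ball 541 [ 0.05887772 -0.05927469  0.02977351] [158.10351201 140.43068392]
```

```bash
python3 -m jog '[[[0,-1.9,-0.6,0,0,0,0],[0,0,0,0,0,0,-0.12],[0,0,0,0,0,0,-0.12],[0,0,0,0,0,0,-0.12],[0,0,0,0,0,0,-0.12],[0,0,0,0,0,0,-0.12],[0,0,0,0,0,0,-0.12],[0,0,0,0,0,0,-0.12],[0,0,0,0,0,0,-0.12],[0,0,0,0,0,0,0]]]'
python3 -m jog '[[[0,0,0,0,0,0,-0.12],[0,0,0,0,0,0,-0.12],[0,0,0,0,0,0,-0.12],[0,0,0,0,0,0,-0.12],[0,0,0,0,0,0,-0.12],[0,0,0,0,0,0,-0.12],[0,0,0,0,0,0,-0.12],[0,0,0,0,0,0,0],[0,0,0,0,0,0,0],[0,0,0,0,0,0,0]]]'
python3 - <<'E'
from h import *
go([.6138,-.0012,.202])
E
```

```text
clock: 30.3
tool_pos: [0.6144, -0.0017, 0.2664]
orientation: [0.151, 3.138, 0.001]
ft_force: [-0.0, -0.8, -4.9]
gripper_width: 0.0281
grasp_force: 99.7
clock: 31.13
tool_pos: [0.6145, -0.0025, 0.2664]
orientation: [-1.129, 2.932, 0.0]
ft_force: [0.2, -0.6, -4.5]
gripper_width: 0.0284
grasp_force: 99.7
pos [ 0.6145 -0.0025  0.2664] shift tool xyz [-0.3  1.4 64.4] dist 64.0 yaw_y 132.1 turn about tool z deg None q7 2.33 tilt axis [ 1.e-04  1.e-04 -1.e+00]
```

```bash
python3 -m jog '[[[0,0.2,1.2,10,0,0,0],[0,0,0,10,0,0,0],[0,0,0,8,0,0,0],[0,0,0,6,0,0,0],[0,0,0,6,0,0,0],[0,0,0,6,0,0,0],[0,0,0,0,0,0,0],[0,0,0,0,0,0,0]]]'
python3 -m jog '[[[0,0,0,6,0,0,0],[0,0,0,6,0,0,0],[0,0,0,3,0,0,0],[0,0,0,0,0,0,0],[0,0,0,0,0,0,0]]]'
```

```text
clock: 31.8
tool_pos: [0.6132, -0.002, 0.2198]
orientation: [1.134, -2.928, -0.001]
ft_force: [-2.1, 0.9, -6.2]
gripper_width: 0.0286
grasp_force: 99.7
clock: 32.22
tool_pos: [0.6133, -0.0019, 0.2046]
orientation: [1.135, -2.928, -0.001]
ft_force: [-0.6, 1.1, -6.2]
gripper_width: 0.0282
grasp_force: 99.6
```

```bash
python3 -m jog '[[[0.37,0,0,0,0,0,0],[0.37,0,0,0,0,0,0],[0.37,0,0,0,0,0,0],[0.37,0,0,5,0,0,0],[0.37,0,0,0,0,0,0],[0.37,0,0,0,0,0,0]]]' 30
cat > ht.py <<'E'
from wh import *
import sys
go([.6138,-.0012,.2]); o=obs(); print('F',o['ft_force'].round(1),'M',o['moment'].round(2),'w',o['gripper_width'].round(4),'t',round(o['clock'],1))
p=shot('wrist',sys.argv[1] if len(sys.argv)>1 else None); P=cloud(p); T=R.from_rotvec(o['orientation']).as_matrix(); Q=(P-o['tool_pos'])@T
h=np.hypot(P[...,0]-.6138,P[...,1]+.0012)
m=(h>.017)&(h<.029)&(P[...,2]>.17)&(P[...,2]<.21)&(Q[...,0]>.01); print('hub top z (seated .186, on key .194):',np.median(P[m][:,2]).round(4),m.sum())
m=(p['img'].sum(2)<110)&(Q[...,0]>.02)&(h>.065)&(h<.11)&(P[...,2]>.14)&(P[...,2]<.2)
n,l,s,c=cv2.connectedComponentsWithStats(m.astype(np.uint8))
for i in range(1,n):
    if s[i,4]>80: k=P[l==i]-[.6138,-.0012,0]; print('ball',s[i,4],k.mean(0).round(4),'ang',np.degrees(np.arctan2(k[:,1].mean(),k[:,0].mean())).round(1))
E
python3 ht.py w12.png
```

```text
clock: 32.72
tool_pos: [0.6139, -0.0024, 0.2004]
orientation: [-1.134, 2.929, -0.001]
ft_force: [-0.4, -0.6, -0.2]
gripper_width: 0.0319
grasp_force: 0.0
pos [ 0.6139 -0.0024  0.2004] shift tool xyz [-0.7  0.9  0.4] dist 1.0 yaw_y 132.3 turn about tool z deg None q7 2.34 tilt axis [ 8.e-04 -4.e-04 -1.e+00]Traceback (most recent call last):
  File "ht.py", line 3, in <module>
    go([.6138,-.0012,.2]); o=obs(); print('F',o['ft_force'].round(1),'M',o['moment'].round(2),'w',o['gripper_width'].round(4),'t',round(o['clock'],1))
                                                                                                  ^^^^^^^^^^^^^^^^^^^^^^^^
AttributeError: 'float' object has no attribute 'round'
```

```bash
sed -i "s/o\['gripper_width'\].round(4)/o['gripper_width']/" ht.py; python3 ht.py w12.png
python3 -m jog '[[[0.36,0,0,0,0,0,0.06],[0.36,0,0,0,0,0,0.06],[0.36,0,0,0,0,0,0.06],[0.36,0,0,0,0,0,0.06],[0.36,0,0,0,0,0,0.06],[0.36,0,0,0,0,0,0.06],[0.36,0,0,0,0,0,0.06],[0.36,0,0,0,0,0,0.06],[0.36,0,0,0,0,0,0.06],[0.36,0,0,0,0,0,0.06]]]'
python3 ht.py w13.png
```

```text
pos [ 0.6139 -0.0024  0.2004] shift tool xyz [-0.7  0.9  0.4] dist 1.0 yaw_y 132.3 turn about tool z deg None q7 2.34 tilt axis [ 8.e-04 -4.e-04 -1.e+00]
F [-0.4 -0.6 -0.2] M [-0.03 -0.01  0.01] w 0.0318669731722036 t 32.7
hub top z (seated .186, on key .194): 0.1927 2482
ball 1200 [-0.0062 -0.0832  0.1798] ang -94.3
clock: 33.6
tool_pos: [0.6136, -0.002, 0.2005]
orientation: [-0.214, 3.134, 0.0]
ft_force: [-2.0, 1.2, 1.5]
gripper_width: 0.0305
grasp_force: 2.1
pos [ 0.6136 -0.002   0.2005] shift tool xyz [-0.3  0.7  0.5] dist 1.0 yaw_y 97.8 turn about tool z deg None q7 1.76 tilt axis [ 0.e+00  1.e-04 -1.e+00]
F [-2.   1.2  1.5] M [0.05 0.15 0.12] w 0.03052833831599392 t 33.6
hub top z (seated .186, on key .194): 0.1917 2830
ball 675 [-0.0471 -0.0671  0.1797] ang -125.1
```

```bash
python3 -m jog '[[[0.37,0,0,0,0,0,0.06],[0.37,0,0,0,0,0,0.06],[0.37,0,0,0,0,0,0.06],[0.37,0,0,0,0,0,0.06],[0.37,0,0,0,0,0,0.06],[0.37,0,0,0,0,0,0.06],[0.37,0,0,0,0,0,0.06],[0.37,0,0,0,0,0,0.06],[0.37,0,0,0,0,0,0.06],[0.37,0,0,0,0,0,0.06]]]'
python3 ht.py
python3 -m jog '[[[0.37,0,0,0,0,0,0.06],[0.37,0,0,0,0,0,0.06],[0.37,0,0,0,0,0,0.06],[0.37,0,0,0,0,0,0.06],[0.37,0,0,0,0,0,0.06],[0.37,0,0,0,0,0,0.06],[0.37,0,0,0,0,0,0.06],[0.37,0,0,0,0,0,0.06],[0.37,0,0,0,0,0,0.06],[0.37,0,0,0,0,0,0.06]]]'
python3 ht.py
```

```text
clock: 34.48
tool_pos: [0.6136, -0.0019, 0.2004]
orientation: [-0.719, -3.058, -0.0]
ft_force: [-0.5, 1.0, 1.5]
gripper_width: 0.0315
grasp_force: 2.0
pos [ 0.6136 -0.0019  0.2004] shift tool xyz [0.1 0.8 0.4] dist 1.0 yaw_y 63.5 turn about tool z deg None q7 1.17 tilt axis [-2.e-04  2.e-04 -1.e+00]
F [-0.5  1.   1.5] M [0.1  0.28 0.08] w 0.03149827755774503 t 34.5
hub top z (seated .186, on key .194): 0.192 2922
ball 536 [-0.0769 -0.0296  0.1784] ang -159.0
clock: 35.37
tool_pos: [0.6135, -0.0018, 0.2004]
orientation: [-1.589, -2.71, -0.0]
ft_force: [-0.3, 1.4, 1.3]
gripper_width: 0.0319
grasp_force: 2.1
pos [ 0.6135 -0.0018  0.2004] shift tool xyz [0.4 0.5 0.4] dist 1.0 yaw_y 29.2 turn about tool z deg None q7 0.6 tilt axis [-2.e-04  4.e-04 -1.e+00]
F [-0.3  1.4  1.3] M [0.23 0.19 0.11] w 0.03192353180328889 t 35.4
hub top z (seated .186, on key .194): 0.1925 2809
ball 538 [-0.0788  0.0188  0.1787] ang 166.6
```

```bash
python3 -m jog '[[[0.37,0,0,0,0,0,0.06],[0.37,0,0,0,0,0,0.06],[0.37,0,0,0,0,0,0.06],[0.37,0,0,0,0,0,0.06],[0.37,0,0,0,0,0,0.06],[0.37,0,0,0,0,0,0.06],[0.37,0,0,0,0,0,0.06],[0.37,0,0,0,0,0,0.06],[0.37,0,0,0,0,0,0.06],[0.37,0,0,0,0,0,0.06]]]'
python3 ht.py
python3 -m jog '[[[0.37,0,0,0,0,0,0.06],[0.37,0,0,0,0,0,0.06],[0.37,0,0,0,0,0,0.06],[0.37,0,0,0,0,0,0.06],[0.37,0,0,0,0,0,0.06],[0.37,0,0,0,0,0,0.06],[0.37,0,0,0,0,0,0.06],[0.37,0,0,0,0,0,0.06],[0.37,0,0,0,0,0,0.06],[0.37,0,0,0,0,0,0.06]]]'
python3 ht.py
```

```text
clock: 36.25
tool_pos: [0.6139, -0.0018, 0.2003]
orientation: [2.318, 2.12, 0.001]
ft_force: [0.3, 1.4, -1.0]
gripper_width: 0.0317
grasp_force: 1.8
pos [ 0.6139 -0.0018  0.2003] shift tool xyz [ 0.6 -0.1  0.3] dist 1.0 yaw_y -5.1 turn about tool z deg None q7 0.02 tilt axis [ 5.e-04  2.e-04 -1.e+00]
F [ 0.3  1.4 -1. ] M [0.12 0.02 0.  ] w 0.031668403076801833 t 36.2
hub top z (seated .186, on key .194): 0.1927 2639
ball 624 [-0.0533  0.0606  0.1787] ang 131.3
clock: 37.13
tool_pos: [0.615, 0.0011, 0.2011]
orientation: [-2.834, -1.353, -0.006]
ft_force: [2.1, 4.1, 0.6]
gripper_width: 0.0322
grasp_force: 129.8
pos [0.615  0.0011 0.2011] shift tool xyz [-2.5  0.5  1. ] dist 3.0 yaw_y -39.0 turn about tool z deg None q7 -0.55 tilt axis [ 0.0029  0.0024 -1.    ]
F [2.1 4.1 0.6] M [ 1.05 -0.64  1.55] w 0.03216979832273943 t 37.1
hub top z (seated .186, on key .194): 0.1853 2033
ball 503 [0.0734 0.0399 0.1715] ang 28.5
ball 500 [-0.0319  0.0745  0.1695] ang 113.2
```

It dropped: the hub is at 0.185 and both balls are 8 mm lower. It also stopped turning with the jaws wedged about 16° past. I'll turn back, open and look.

```bash
python3 -m jog '[[[0.37,0,0,0,0,0,-0.07],[0.38,0,0,0,0,0,-0.07],[0.4,0,0,0,0,0,-0.07],[0.45,0,0,0,0,0,-0.06],[0.6,0,0,0,0,0,0],[0.8,0,0,0,0,0,0],[0.8,0,0,0,0,0,0],[0.8,0,0,0,0,0,0]]]'
python3 ht.py
python3 -m jog '[[[0.8,0,0,-10,0,0,0],[0.8,0,0,-20,0,0,0],[0.8,0,0,-30,0,0,0],[0.8,0,0,-30,0,0,0],[0.8,0,0,-20,0,0,0],[0.8,0,0,0,0,0,0],[0.8,0,0,0,0,0,0],[0.8,0,0,0,0,0,0]]]'
python3 - <<'E'
from wh import *
p,P,b=wheel('w14.png',(.6138,-.0012),.220); s=shot('scene')
h=P[(np.hypot(P[...,0]-.6138,P[...,1]+.0012)<.1)&(P[...,2]>.21)&(P[...,2]<.23)]; A=np.linalg.lstsq(np.c_[h[:,:2],np.ones(len(h))],h[:,2],rcond=None)[0]; print('slope',A)
i=np.hstack([cv2.resize(p['img'][:,60:460],(400,384)),cv2.resize(s['img'][100:260,110:350],(400,384),interpolation=2)[:,:]]); cv2.imwrite('pics/c14.png',i[:,:,::-1])
E
```

```text
clock: 37.85
tool_pos: [0.6137, -0.0024, 0.2003]
orientation: [2.636, 1.709, 0.0]
ft_force: [0.7, 0.9, -0.7]
gripper_width: 0.0679
grasp_force: 0.0
pos [ 0.6137 -0.0024  0.2003] shift tool xyz [ 1.1 -0.4  0.3] dist 1.0 yaw_y -24.1 turn about tool z deg None q7 -0.3 tilt axis [ 1.e-04 -2.e-04 -1.e+00]
F [ 0.7  0.9 -0.7] M [ 0.06 -0.01 -0.02] w 0.0678506953568749 t 37.9
hub top z (seated .186, on key .194): 0.1852 2345
ball 156 [0.0656 0.0483 0.1688] ang 36.4
ball 576 [-0.0368  0.0726  0.1705] ang 116.9
clock: 38.57
tool_pos: [0.6134, -0.002, 0.3099]
orientation: [-2.635, -1.709, 0.001]
ft_force: [0.4, 0.7, -0.4]
gripper_width: 0.0684
grasp_force: 0.0
head ((613.6884155273438, -0.9489173889160156), (29.925987243652344, 30.140928268432617), 75.39696502685547) 1176 [ 6.14035679e-01 -9.90099450e-05  2.19330654e-01]
slope [-0.01662428 -0.06404993  0.22925972]
```

View pics/c14.png

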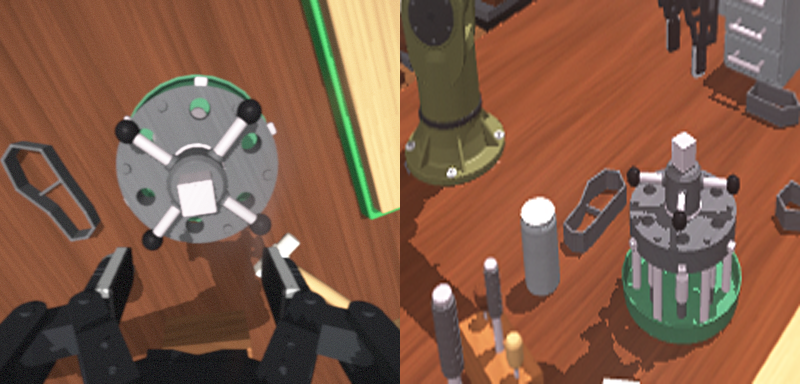

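The wheel is home: the head top is at 0.219 and centred within 0.3 mm, and the drift stands in its block. One quick level check before handing in.

Run:
```python
from wh import *
p=shot('wrist'); P=cloud(p); h=P[(np.hypot(P[...,0]-.6138,P[...,1]+.0012)<.013)&(abs(P[...,2]-.2195)<.006)]
A=np.linalg.lstsq(np.c_[h[:,:2],np.ones(len(h))],h[:,2],rcond=None)[0]; print('slope',A[:2],h[:,2].mean(),len(h))
t=shot('scene'); P=cloud(t); d=P[(np.hypot(P[...,0]-.4895,P[...,1]+.327)<.025)&(P[...,2]>.12)&(P[...,2]<.2)]
for a in(.12,.14,.16): k=d[(d[:,2]>a)&(d[:,2]<a+.02)]; print('drift',k.mean(0).round(4))
print('max',d[:,2].max())
```

```text
slope [ 0.00017536 -0.00449491] 0.2195009162871426 698
drift [ 0.4938 -0.3321  0.1297]
drift [ 0.4938 -0.3319  0.1492]
drift [ 0.4932 -0.3311  0.1704]
max 0.1821769874854099
```

```bash
python3 -c "
from bench import r
print(r.hand_in())"
```

```text
the job is handed in; nothing more can be done
None
```

The job is handed in at about 39 s of the 210 s allowed: all six punches are in the pan, the wheel is seated level over its key, and the drift is back upright in the tool block. The hand-in reported no verdict, so this rests on my last camera checks.

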